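# Hang the broad filling knife on the catch peg

## Robot

A 6-joint arm with a two-finger parallel gripper is mounted at the origin on the work surface; the furniture and walls round the work are solid. World frame = base frame: x ahead of the robot, y to its left, z up, the work surface at z = 0. Lengths are in m, angles in degrees, forces in N, time in s.
With the tool pointing down it reaches from about 0.375 to 0.9 m from the base axis. Payload 3.1 kg.
Tool frame: the origin (TCP) lies between the finger pads; the fingertips stand 11 mm ahead of it and the grasp point (between the pads) lies 8 mm behind it; z points along the fingers, y is the line along which they close (so a half turn about z gives the same grasp; the last joint's range is limited). The gripper opens to 87 mm and grips with 3 to 60 N. Pads are 19 mm wide; open, the fingers measure 117 mm over their backs; the gripper's body (75 mm by 190 mm) begins 51 mm behind the grasp point.
Start: joints at [62.768, 30.224, 82.088, -0, 67.689, -10.227], TCP at [0.183, 0.598, 0.206] pointing down, gripper open.
Joint ranges: [-176.69, 176.69], [-43.24, 126.21], [12.49, 139.97], [-82, 262], [0, 151.66], [-163.58, 163.58]. Speed limits (degrees/s): [159.86, 159.86, 180, 180, 180, 180].

## Interface

Orientations are given as a 3x3 rotation matrix whose columns are the frame's x, y, z axes.
In Python, from rig import bot, viewer, workorder, nets gives the robot as it stands. The module is installed in compiled form; this text tells all that it offers.
- The arm moves only by the tool move_arm, never from a script. Its argument "increments" is a list of rows, each a list of 7 numbers: the shift along the tool's x, y, z normalised to -1 to 1, where 1 is 0.3 m, then the turn, a rotation vector about the tool's x, y, z normalised to -1 to 1, where 1 is pi rad, then the opening, from 0 (shut) to 1 (fully open). In form: [[tx, ty, tz, wx, wy, wz, grip], ...]. A call has 1 to 10 rows; each row is the pose to reach, as a shift and turn from the pose commanded when the call began, along the tool's axes at that moment, turning the shorter way round; what a row does not reach only later rows make up. A row lasts 1/12 s, in which the tool goes at most 41.7 mm and 7.16 degrees, less where a joint would pass 70% of its speed; a pose out of reach is approached as far as the arm can. A call with a number of a shift or a turn outside -1 to 1 is refused whole. A call with a gripper value outside its range is refused whole. The fingers move at their own pace and stop on an object; the grip force is fixed at half the most. Time passes only in rows, so rows that repeat a pose let the fingers close. It gives the time, the measured TCP pose, the force, the opening and the grip force at its end, in the units of the state.
- bot.read_state(): the state, without advancing time (a new reading comes with each control period).
- viewer.capture(name): name is "scene" or "side" or "wrist"; returns a dict with "image" (420x560x3 uint8, blue, green, red), "K" (3x3 intrinsics, pixels), "eye" and "orientation" of the camera in the world. Camera axes: x right, y up, looking along -z (the intrinsics and any distortion apply to the point x, -y, -z); pixel columns grow to the right and rows downward; lengths in m; the calibration is good to about 2 mm. The wrist camera is an equidistant fisheye: a pixel r from the principal point sees the ray r / f radians off the axis. A picture is of the moment at which its call begins. There is no depth.
- workorder.hand_in(): hands the job in; it is judged then, once.
Trained networks look in the newest picture that a camera, given by its name, has taken for a name from the list of things; names that differ only in an ending like _2 or _b are one class to them, and where a whole thing is asked for, a point or a joint stands for the part that bears it (a point fixed in the world has none). Each returns a list of dicts, best first, with "conf" (0 to 1); they miss things now and then, are a little off and sometimes report something else, mostly with a low value. They report only what shows in the picture. A call takes as long as a camera call. They do not tell look-alikes from the thing itself.
- nets.find_in(camera, thing): "location" ([column, row] in pixels, amid what is visible of it).
The state is a dict: "time_s": time; "joint_positions": joint angles; "qvel": joint speeds; "tau": joint torques, N m; "position": TCP position; "tcp_rot": TCP orientation; "force": force on the tool from outside, world axes, zero at the start; "moment": the same for the moment, N m; "opening": opening from 0.0 (shut) to 1.0 (fully open); "grasp_force": force on a finger pad.
Only numpy, scipy, OpenCV 4.12 (cv2) and the standard library are available. Lean on these libraries where they do the work, as an engineer would, in place of code of your own. Each camera call takes 0.05 s, during which the arm holds its last target. There are 200 camera calls.

## Task

Take the filling knife with the broad blade out of the slotted wooden block and hang it by the eye in its handle on the peg that has the small sprung catch near its tip. Push it on past the catch, so that the catch snaps upright again in front of it, and let it hang freely, blade down. Leave the narrow knife standing in the block.

Things in the scene. Friction and masses are not known exactly. Their poses are not given: they have to be found in the camera images.
- broad_knife_eye (a point): Centre of the eye atop the handle of the broad filling knife, which stands blade down in either slot. x = axis of the eye, y = across the blade, z = up the handle. Black ring: 24 mm clear hole, 12 mm thick, top 18 mm above the centre. Pinch it by its flat sides at y = +-18 mm (22 mm tall) so that the hole stays free
- broad_knife_blade (a point): Centre of the broad knife's blade, 110 mm below the eye centre (same axes). Steel blade 80 mm wide, 48 mm tall, 3 mm thick, its lower edge 24 mm below this point. Above it a black handle 26 mm wide, 14 mm thick, up to the eye. The knife weighs about 0.12 kg and is the same from both sides
- narrow_knife_eye (a point): Centre of the eye of the other filling knife, alike but for its 44 mm wide blade. It stands in the other slot and stays there
- knife_block: Wooden block, 120 (x) x 112 (y) x 45 (z) mm, fixed, origin at the centre of its underside. Two slots open at the top run along y, at x = -35 and +35 mm, 5 mm wide, 84 mm long, 38 mm deep. A knife stands on the slot floor and must be lifted straight up by more than 38 mm to come free
- catch_post: Fixed steel post with a peg, origin at the centre of its underside: round foot of 90 mm diameter, upright of 12 mm diameter with an 18 mm cap whose top is at z = 222 mm. The level peg, 8 mm thick, runs from the upright towards -x at z = 210 mm; its free tip is at x = -82 mm; a collar at its root ends at x = -12 mm
- catch_post_seat (a point): Where the eye belongs: point on the centre line of the catch post's peg, 210 mm above the worktop; x = along the peg from its tip towards the upright, z = up. The tip is at x = -52 mm, the catch at -36 mm, the upright's axis at +30 mm. A knife at rest hangs with its eye centre 8 mm below this line
- catch (a joint): Sprung catch on top of that peg: 0 = upright (shut), up to 1.4 rad as it folds towards the upright, the only way it goes. A dark bar 8 mm wide, 3 mm thick, 22 mm tall from the peg's centre line, too tall for an eye to clear. 1 to 2 N fold it. With the eye centred on the peg it springs up once the eye centre is past seat x = -12 mm
- plain_post: The other post, alike but for its square foot (80 mm) and its peg, which has no catch. The two posts may stand either way round. Nothing is to be hung on it
Things that resemble listed ones, but are neither listed nor needed, are in the scene too. Leave any blue look-alike of the part that bears broad_knife_eye alone.

How it is judged (in metres and radians):
At the end, for the whole second after the job is handed in: Broad knife hangs blade down (within 0.35 rad) on the catch peg, eye centre 2 to 14 mm below the peg line, within 12 mm sideways, at seat x -29 to +19 mm (between catch and upright); catch up (under 0.15 rad); narrow knife upright in the block (within 0.3 rad, moved under 30 mm) (x of broad_knife_eye in the frame of catch_post_seat between -0.029 and 0.019 m and y of broad_knife_eye in the frame of catch_post_seat between -0.012 and 0.012 m and z of broad_knife_eye in the frame of catch_post_seat between -0.014 and -0.002 m and value of joint catch below 0.15 rad and angle between broad_knife_eye's own z axis and vertical below 0.35 rad and angle between narrow_knife_eye's own z axis and vertical below 0.3 rad); the robot touches nothing.
It fails at once if the narrow knife is pulled out of the block or shifted by more than 30 mm (distance of narrow_knife_eye from where it was at the start of the episode above 0.03 m).
It also fails if it takes over 51 s, if anything falls off the work surface, if the arm or the gripper's body presses on something with over 40 N, if the wrist force passes 120 N, or if a joint passes its speed limit or range.

## Working session

There is one attempt and no reset: what is moved stays moved. The work goes in short steps, Python scripts to look and compute and a tool call to move; the robot and the scene stay as the last step left them, time stands still between calls to the robot, and variables do not carry over. Pictures are saved under pics/ and viewed, at most 10 in all, crops included, and the job is handed in when it is done.

Besides the shell and the picture viewer there is one more tool, called after "Emit:" by a JSON object that holds its "api" and its "payload", one argument or row to a line. move_arm: Moves the arm, as the interface text tells. Its arguments: {"type":"object","properties":{"increments":{"type":"array"}},"required":["increments"]}

```bash
mkdir -p pics
cat > h.py <<'E'
import numpy as np, cv2, json
from rig import bot, viewer, workorder, nets
def ray(c,px):
    K=np.array(c["K"]);u=(px[0]-K[0,2])/K[0,0];v=(px[1]-K[1,2])/K[1,1]
    d=np.array([u,-v,-1.0]); 
    if c.get("fish"):
        r=np.hypot(u,v); d=np.array([u/r*np.sin(r),-v/r*np.sin(r),-np.cos(r)]) if r>1e-9 else np.array([0,0,-1.])
    d=np.array(c["orientation"])@d
    return np.array(c["eye"]),d/np.linalg.norm(d)
def tri(rs):
    A=sum(np.eye(3)-np.outer(d,d) for e,d in rs);b=sum((np.eye(3)-np.outer(d,d))@e for e,d in rs)
    p=np.linalg.solve(A,b);return p,[np.linalg.norm((np.eye(3)-np.outer(d,d))@(p-e)) for e,d in rs]
def atz(r,z): e,d=r; return e+d*(z-e[2])/d[2]
def proj(c,p):
    K=np.array(c["K"]);q=np.array(c["orientation"]).T@(np.array(p)-c["eye"]);x,y,z=q[0],-q[1],-q[2]
    if c.get("fish"):
        r=np.hypot(x,y);t=np.arctan2(r,z);x,y,z=x/r*t,y/r*t,1
    return np.array([K[0,0]*x/z+K[0,2],K[1,1]*y/z+K[1,2]])
def cap(n):
    c=viewer.capture(n);c["fish"]=n=="wrist";return c
E
cat > a.py <<'E'
from h import *
for n in ["scene","side","wrist"]:
    c=cap(n);cv2.imwrite(f"pics/{n}0.png",c["image"]);print(n,np.round(c["eye"],3).tolist(),np.round(c["orientation"],2).tolist(),np.round(c["K"],0).tolist())
    for t in ["broad_knife_eye","broad_knife_blade","narrow_knife_eye","knife_block","catch_post","catch","plain_post"]:
        print(t,[([round(x) for x in d["location"]],round(d["conf"],2)) for d in nets.find_in(n,t)])
E
python3 a.py; cd pics; python3 -c "
import cv2,numpy as np
a=[cv2.imread(f'{n}0.png') for n in ('scene','side','wrist')]
for i,x in enumerate(a): print(x.shape)
"
```

```text
scene [1.05, -0.395, 0.724] [[0.21, -0.68, 0.71], [0.98, 0.13, -0.16], [0.02, 0.72, 0.69]] [[411.0, 0.0, 275.0], [0.0, 411.0, 211.0], [0.0, 0.0, 1.0]]
broad_knife_eye [([258, 167], 0.87), ([267, 199], 0.8)]
broad_knife_blade [([266, 196], 0.87), ([262, 176], 0.75)]
narrow_knife_eye [([252, 213], 0.64), ([266, 194], 0.37)]
knife_block [([265, 238], 0.93)]
catch_post [([252, 313], 0.7)]
catch [([263, 220], 0.57)]
plain_post [([251, 312], 0.69), ([332, 272], 0.6)]
side [0.17, 0.454, 0.637] [[-0.93, 0.19, -0.33], [-0.38, -0.5, 0.78], [-0.01, 0.84, 0.54]] [[477.0, 0.0, 282.0], [0.0, 477.0, 214.0], [0.0, 0.0, 1.0]]
broad_knife_eye [([393, 273], 0.97), ([330, 249], 0.62)]
broad_knife_blade [([394, 272], 0.89), ([329, 246], 0.82)]
narrow_knife_eye [([308, 227], 0.58)]
knife_block [([315, 267], 0.92), ([309, 224], 0.54)]
catch_post [([236, 232], 0.62)]
catch []
plain_post [([232, 282], 0.91)]
wrist [0.107, 0.621, 0.385] [[0.29, -0.91, -0.28], [0.96, 0.28, 0.09], [-0.0, -0.29, 0.96]] [[325.0, 0.0, 282.0], [0.0, 325.0, 207.0], [0.0, 0.0, 1.0]]
broad_knife_eye []
broad_knife_blade []
narrow_knife_eye []
knife_block [([0, 385], 0.37)]
catch_post [([14, 411], 0.56)]
catch []
plain_post []
(420, 560, 3)
(420, 560, 3)
(420, 560, 3)
```

View pics/scene0.png

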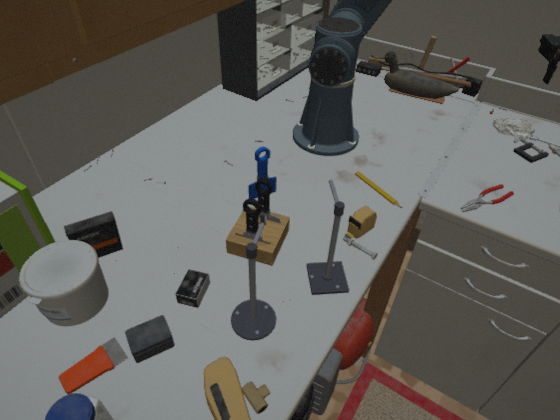

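View pics/side0.png

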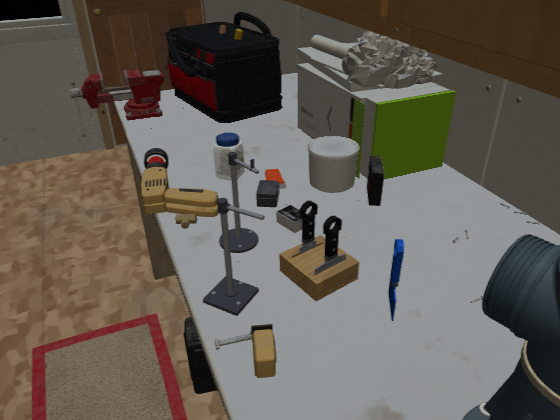

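Both views show a block with two black knives: side view eyes at about (309,208) and (332,224), scene view at (252,205) and (263,187). A blue look-alike stands alone (side 398,245; scene 262,153). The post with the round foot is at side (238,240), the one with the square foot at (231,295). I'll check with a close crop.

```bash
cd pics; python3 -c "
import cv2,numpy as np
s=cv2.imread('side0.png')[140:300,210:370];c=cv2.imread('scene0.png')[150:310,205:365]
f=lambda x:cv2.resize(x,(400,400),interpolation=cv2.INTER_CUBIC)
cv2.imwrite('crop1.png',np.hstack([f(s),f(c)]))"
```

```text
(no output)
```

View pics/crop1.png

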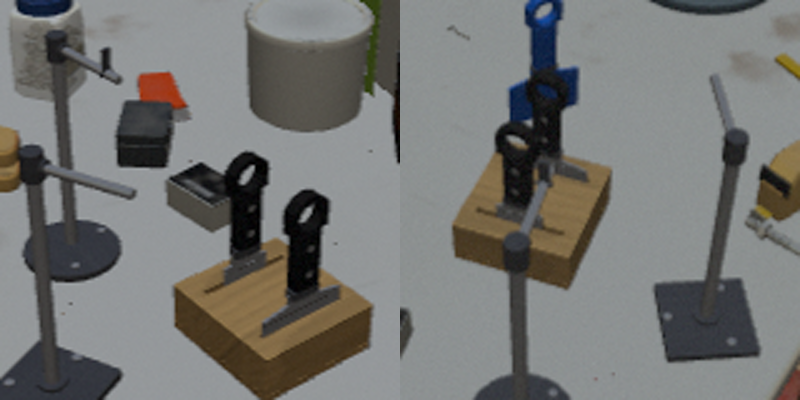

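Broad knife is the nearer one in the side view (332,225) / scene (264,186): its blade fills the slot. The narrow knife is at side (309,210) / scene (251,207). The catch post has the round foot, and its dark catch bar shows at side (253,163).

```bash
cat > b.py <<'E'
from h import *
s=cap("side");c=cap("scene")
P={}
for n,a,b in [("broad",(332.4,224.5),(263.8,186)),("narrow",(308.8,209.6),(251,207)),("tip",(257.6,171.2),(263.6,218)),("plaintip",(263,217),(332,181)),("captop",(232.4,155),(251.8,246)),("plaincap",(223,202),(339,205))]:
    p,r=tri([ray(s,a),ray(c,b)]);P[n]=p;print(n,np.round(p,4),np.round(r,4))
for n,a in [("foot side",(239,240)),("foot scene",None)]:
    if a: print(n,np.round(atz(ray(s,a),0.0),3))
print(np.round(atz(ray(c,(253,319)),0.0),3))
d=P["narrow"]-P["broad"];print("blk x ang",np.degrees(np.arctan2(d[1],d[0])),np.linalg.norm(d))
d=P["captop"]-P["tip"];print("peg ang",np.degrees(np.arctan2(d[1],d[0])),np.linalg.norm(d[:2]))
st=bot.read_state();print(st["time_s"],np.round(st["tcp_rot"],3).tolist(),st["position"])
E
python3 b.py
```

```text
broad [ 0.3702 -0.2655  0.1425] [0.0009 0.0009]
narrow [ 0.43   -0.3035  0.1403] [0.0003 0.0003]
tip [ 0.5353 -0.297   0.209 ] [0.0004 0.0004]
plaintip [ 0.4572 -0.1458  0.2101] [0.002 0.002]
captop [ 0.6059 -0.3294  0.2181] [0.0003 0.0003]
plaincap [ 0.5358 -0.1568  0.2171] [0.0002 0.0002]
foot side [ 0.609 -0.335  0.   ]
[ 0.606 -0.331  0.   ]
blk x ang -32.46690243628193 0.07085475316717782
peg ang -24.651399936565195 0.07770814932205218
1.3 [[-0.956, 0.292, -0.0], [0.292, 0.956, 0.0], [0.0, -0.0, -1.0]] [0.18274039 0.59766885 0.20643431]
```

```bash
cat >> h.py <<'E'
from scipy.spatial.transform import Rotation as R
def Rd(ya):
    a=np.radians(ya);y=np.array([np.cos(a),np.sin(a),0]);z=np.array([0,0,-1.]);return np.column_stack([np.cross(y,z),y,z])
def inc(p0,R0,p,ya):
    "row for TCP target p, tool down with tool y at angle ya (deg)"
    return np.round(np.r_[R0.T@(np.array(p)-p0)/.3, R.from_matrix(R0.T@Rd(ya)).as_rotvec()/np.pi],3).tolist()
E
python3 - <<'E'
from h import *
s=bot.read_state();p=s["position"];r=np.array(s["tcp_rot"])
print(inc(p,r,(.41,.34,.31),66), inc(np.array([.41,.34,.31]),Rd(66),(.46,.05,.31),57.5),inc(np.array([.46,.05,.31]),Rd(57.5),(.37,-.2655,.28),57.5))
E
```

```text
[-0.976, -0.6, -0.345, -0.0, -0.0, 0.039] [-0.545, -0.815, 0.0, 0.0, 0.0, 0.047] [-0.312, -1.048, 0.1, 0.0, 0.0, 0.0]
```

Emit:
{"api": "move_arm", "payload": {
  "increments": [
    [-0.97,-0.6,-0.345,0,0,0.039,1],
    [-0.97,-0.6,-0.345,0,0,0.039,1],
    [-0.97,-0.6,-0.345,0,0,0.039,1],
    [-0.97,-0.6,-0.345,0,0,0.039,1],
    [-0.97,-0.6,-0.345,0,0,0.039,1],
    [-0.97,-0.6,-0.345,0,0,0.039,1],
    [-0.97,-0.6,-0.345,0,0,0.039,1],
    [-0.97,-0.6,-0.345,0,0,0.039,1],
    [-0.97,-0.6,-0.345,0,0,0.039,1],
    [-0.97,-0.6,-0.345,0,0,0.039,1]
  ]
}}

```text
time_s: 2.13
position: [0.4128, 0.3377, 0.312]
tcp_rot: [[-0.911, 0.412, 0.006], [0.412, 0.911, 0.0], [-0.005, 0.003, -1.0]]
force: [-0.5, 0.8, 0.3]
opening: 0.999
grasp_force: 0.0
```

Emit:
{"api": "move_arm", "payload": {
  "increments": [
    [-0.545,-0.815,0,0,0,0.047,1],
    [-0.545,-0.815,0,0,0,0.047,1],
    [-0.545,-0.815,0,0,0,0.047,1],
    [-0.545,-0.815,0,0,0,0.047,1],
    [-0.545,-0.815,0,0,0,0.047,1],
    [-0.545,-0.815,0,0,0,0.047,1],
    [-0.545,-0.815,0,0,0,0.047,1],
    [-0.545,-0.815,0,0,0,0.047,1]
  ]
}}

```text
time_s: 2.8
position: [0.4596, 0.045, 0.3099]
tcp_rot: [[-0.84, 0.542, 0.001], [0.542, 0.84, -0.003], [-0.003, -0.002, -1.0]]
force: [-0.6, 0.8, -0.6]
opening: 1.0
grasp_force: 0.0
```

Emit:
{"api": "move_arm", "payload": {
  "increments": [
    [-0.312,-1,0.1,0,0,0,1],
    [-0.312,-1,0.1,0,0,0,1],
    [-0.312,-1,0.1,0,0,0,1],
    [-0.312,-1,0.1,0,0,0,1],
    [-0.312,-1,0.1,0,0,0,1],
    [-0.312,-1,0.1,0,0,0,1],
    [-0.312,-1,0.1,0,0,0,1],
    [-0.312,-1,0.1,0,0,0,1],
    [-0.312,-1,0.1,0,0,0,1],
    [-0.312,-1,0.1,0,0,0,1]
  ]
}}

```text
time_s: 3.63
position: [0.376, -0.2527, 0.2795]
tcp_rot: [[-0.842, 0.539, -0.0], [0.539, 0.842, 0.002], [0.001, 0.001, -1.0]]
force: [1.3, 0.7, -1.0]
opening: 1.002
grasp_force: 0.0
```

Run:
```python
from h import *
s=bot.read_state();print(s["time_s"],s["position"],np.round(s["tcp_rot"],3).tolist())
c=cap("wrist");im=c["image"].copy();np.save("w1.npy",{k:np.array(c[k]) for k in("K","eye","orientation")},allow_pickle=True)
for p in [(.3702,-.2655,.141),(.43,-.3035,.141),(.5353,-.297,.209),(.606,-.3294,.218)]:
    q=proj(c,p);print(np.round(q,1))
cv2.imwrite("pics/w1.png",im)
```

```text
3.6333 [ 0.37596383 -0.25269981  0.27945842] [[-0.842, 0.539, -0.0], [0.539, 0.842, 0.002], [0.001, 0.001, -1.0]]
[268.1 192.5]
[269.2 256.5]
[329.3 357.7]
[333.7 408.3]
```

View pics/w1.png

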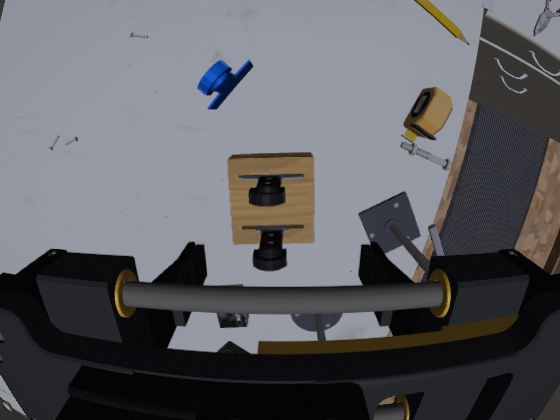

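Wrist view: broad ring at (267,196) above the far slot, narrow ring at (270,257). This agrees with my estimate. Checking yaw from the block corners (229,157), (313,154), (314,243), (231,245).

Run:
```python
from h import *
c=np.load("w1.npy",allow_pickle=True).item();c["fish"]=True
cs=[atz(ray(c,p),.045) for p in [(229,157),(313.5,154),(314.5,243),(231.5,245)]]
print(np.round(cs,4), np.round(np.mean(cs,0),4))
ang=lambda d:np.degrees(np.arctan2(d[1],d[0]))
for i,j in [(1,0),(2,3),(0,3),(1,2)]: d=cs[j]-cs[i];print(i,j,ang(d),np.linalg.norm(d))
m=np.mean(cs,0);u=(cs[3]+cs[2]-cs[0]-cs[1])/2;u/=np.linalg.norm(u);print("slots",m-.035*u,m+.035*u)
for z,p in [(.158,(267.5,200)),(.141,(267.5,194)),(.158,(269.7,263))]: print(np.round(atz(ray(c,p),z),4))
s=bot.read_state();print(inc(s["position"],np.array(s["tcp_rot"]),(.3705,-.2655,.25),57.5))
```

```text
[[ 0.3216 -0.2989  0.045 ]
 [ 0.3772 -0.2055  0.045 ]
 [ 0.4832 -0.2678  0.045 ]
 [ 0.4238 -0.3668  0.045 ]] [ 0.4015 -0.2847  0.045 ]
1 0 -120.75961846071864 0.10858531930835406
2 3 -120.98106568617965 0.11538134544787589
0 3 -33.60698598010826 0.12266886570912992
1 2 -30.432738901941004 0.12296536708679415
slots [ 0.37177764 -0.26618947  0.045     ] [ 0.43112938 -0.30330241  0.045     ]
[ 0.3728 -0.267   0.158 ]
[ 0.3711 -0.2668  0.141 ]
[ 0.43   -0.3022  0.158 ]
[-0.009, -0.049, 0.098, 0.0, -0.0, -0.0]
```

Emit:
{"api": "move_arm", "payload": {
  "increments": [
    [-0.009,-0.049,0.16,0,0,-0.004,1],
    [-0.009,-0.049,0.16,0,0,-0.004,1],
    [-0.009,-0.049,0.16,0,0,-0.004,1],
    [-0.009,-0.049,0.16,0,0,-0.004,1]
  ]
}}

```text
time_s: 4.02
position: [0.3706, -0.265, 0.232]
tcp_rot: [[-0.851, 0.526, -0.001], [0.526, 0.851, 0.002], [0.002, 0.001, -1.0]]
force: [0.7, -0.1, 0.5]
opening: 1.002
grasp_force: 0.0
```

Run:
```python
from h import *
s=bot.read_state();print(s["position"]);print(inc(s["position"],np.array(s["tcp_rot"]),(.371,-.266,.133),58))
```

```text
[ 0.37057812 -0.26498435  0.23195942]
[-0.004, -0.003, 0.33, 0.0, -0.001, 0.002]
```

Emit:
{"api": "move_arm", "payload": {
  "increments": [
    [-0.004,-0.003,0.11,0,0,0.001,1],
    [-0.004,-0.003,0.22,0,0,0.001,1],
    [-0.004,-0.003,0.33,0,0,0.001,1],
    [-0.004,-0.003,0.33,0,0,0.001,1],
    [-0.004,-0.003,0.33,0,0,0.001,1]
  ]
}}

```text
time_s: 4.43
position: [0.3711, -0.2671, 0.1331]
tcp_rot: [[-0.849, 0.528, -0.001], [0.528, 0.849, 0.002], [0.002, 0.001, -1.0]]
force: [0.7, -0.0, 0.7]
opening: 0.999
grasp_force: 0.0
```

Run:
```python
from h import *
cs=[]
for n in ("side","scene"):
    c=cap(n);p=np.round(proj(c,(.371,-.266,.15))).astype(int);print(p)
    i=c["image"][max(p[1]-60,0):p[1]+60,p[0]-60:p[0]+60];cs.append(cv2.resize(i,(400,400)))
cv2.imwrite("pics/g1.png",np.hstack(cs))
```

```text
[332 221]
[263 183]
```

View pics/g1.png

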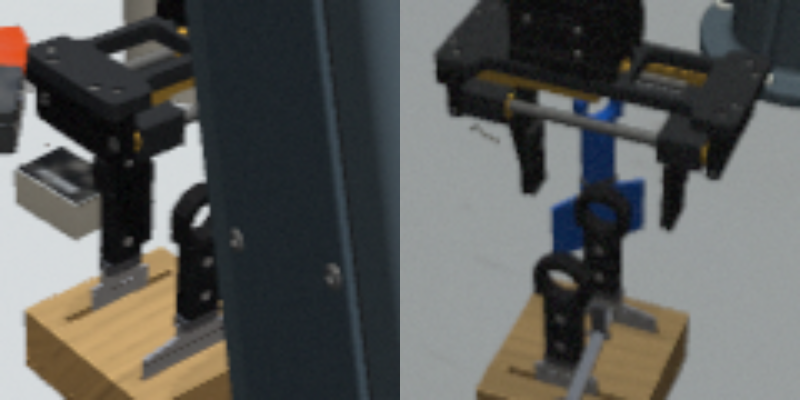

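The fingers straddle the broad ring symmetrically in the scene crop: tips at (530,190) and (672,225), ring at (603,215). Closing.

Emit:
{"api": "move_arm", "payload": {
  "increments": [
    [0,0,0,0,0,0,0],
    [0,0,0,0,0,0,0],
    [0,0,0,0,0,0,0],
    [0,0,0,0,0,0,0],
    [0,0,0,0,0,0,0],
    [0,0,0,0,0,0,0],
    [0,0,0,0,0,0,0],
    [0,0,0,0,0,0,0]
  ]
}}

```text
time_s: 5.2
position: [0.3709, -0.268, 0.1329]
tcp_rot: [[-0.849, 0.529, -0.0], [0.529, 0.849, 0.0], [0.0, 0.0, -1.0]]
force: [-1.2, -0.7, -0.5]
opening: 0.477
grasp_force: 0.0
```

Emit:
{"api": "move_arm", "payload": {
  "increments": [
    [0,0,0,0,0,0,0],
    [0,0,0,0,0,0,0],
    [0,0,0,0,0,0,0],
    [0,0,0,0,0,0,0],
    [0,0,0,0,0,0,0]
  ]
}}

```text
time_s: 5.62
position: [0.3719, -0.269, 0.134]
tcp_rot: [[-0.849, 0.529, 0.002], [0.529, 0.849, -0.002], [-0.003, -0.001, -1.0]]
force: [0.3, 1.2, 8.8]
opening: 0.334
grasp_force: 38.0
```

Run:
```python
from h import *
s=bot.read_state();print(s["force"],s["opening"],s["moment"])
cs=[]
for n,w in (("scene",50),("wrist",90)):
    c=cap(n);p=np.round(proj(c,(.371,-.267,.141))).astype(int);print(p)
    i=c["image"][max(p[1]-w,0):p[1]+w,p[0]-w:p[0]+w];cs.append(cv2.resize(i,(400,400),interpolation=cv2.INTER_CUBIC))
cv2.imwrite("pics/g2.png",np.hstack(cs))
```

```text
[0.3043429  1.18408797 8.79250309] 0.334382966927525 [ 0.02484434  0.05372143 -0.00234208]
[263 187]
[284 249]
```

View pics/g2.png

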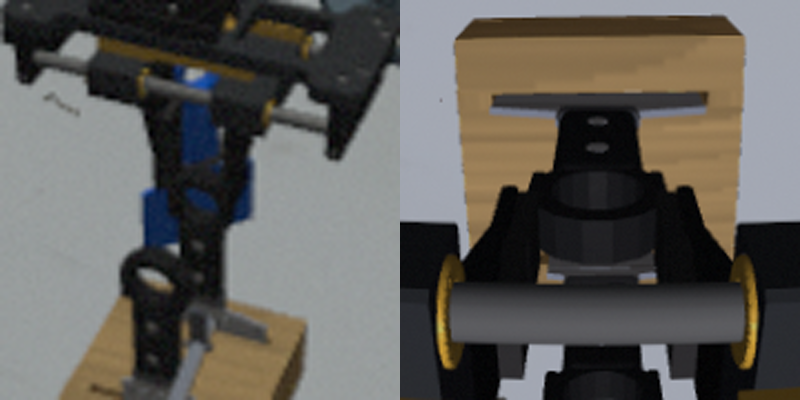

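The ring sits between the pads (wrist crop: ring at (600,215), pads on both sides of it) and the hole is free. Lifting straight up.

Emit:
{"api": "move_arm", "payload": {
  "increments": [
    [0,0,-0.05,0,0,0,0],
    [0,0,-0.1,0,0,0,0],
    [0,0,-0.17,0,0,0,0],
    [0,0,-0.24,0,0,0,0],
    [0,0,-0.31,0,0,0,0],
    [0,0,-0.38,0,0,0,0],
    [0,0,-0.45,0,0,0,0],
    [0,0,-0.52,0,0,0,0],
    [0,0,-0.6,0,0,0,0],
    [0,0,-0.6,0,0,0,0]
  ]
}}

```text
time_s: 6.55
position: [0.3726, -0.27, 0.3169]
tcp_rot: [[-0.849, 0.529, 0.006], [0.529, 0.849, -0.007], [-0.008, -0.003, -1.0]]
force: [0.4, -0.8, -1.0]
opening: 0.319
grasp_force: 45.4
```

Run:
```python
from h import *
s=bot.read_state();p=s["position"];print(p)
cs=[]
for n,w in (("scene",100),("side",100)):
    c=cap(n);q=np.round(proj(c,p-[0,0,.08])).astype(int);print(q)
    a,b=max(q[1]-w,0),max(q[0]-w,0)
    print(n,b,a);i=c["image"][a:a+2*w,b:b+2*w];cs.append(cv2.resize(i,(400,400),interpolation=cv2.INTER_CUBIC))
cv2.imwrite("pics/g3.png",np.hstack(cs))
```

```text
[ 0.37263898 -0.26995954  0.31685283]
[262 151]
scene 162 51
[334 179]
side 234 79
```

View pics/g3.png

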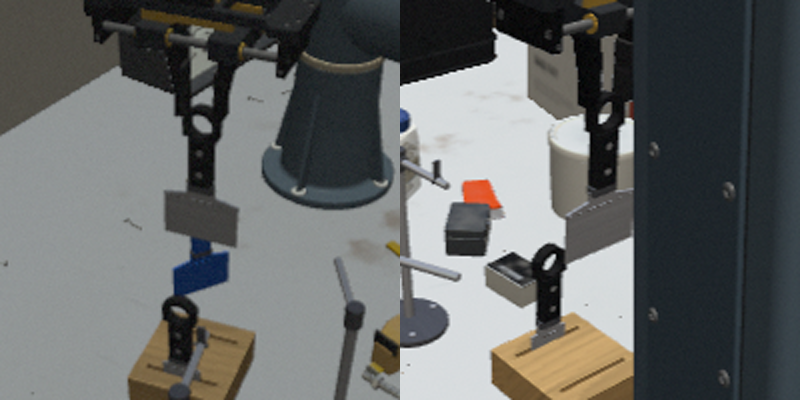

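The knife is out of the block and hangs straight, and the narrow knife still stands. Ring at scene (263,112), side (336.5,135). I'll locate the eye relative to the TCP.

Run:
```python
from h import *
s=bot.read_state();p=np.array(s["position"]);print(p)
C=cap("scene");S=cap("side")
e,r=tri([ray(C,(263,111.8)),ray(S,(336.5,135))]);print("eye",np.round(e,4),np.round(r,4),"rel tcp",np.round(np.array(s["tcp_rot"]).T@(e-p),4))
for k in (0,.008,-.01): print(k,proj(C,p+[0,0,k]),proj(S,p+[0,0,k]))
# shape of ring bright hole pixels / knife bottom corners for tilt
b,r=tri([ray(C,(280,174)),ray(S,(316,202))]);print("blade corner?",b,r)
# peg frame estimate
u=np.array([.609,-.3305])
```

```text
[ 0.37090612 -0.26800019  0.31294885]
eye [ 0.3701 -0.2661  0.3231] [0.0013 0.0013] rel tcp [ 0.0017  0.0011 -0.0102]
0 [262.48748055 117.4741136 ] [336.57258007 139.56849603]
0.008 [262.48750228 113.74839388] [336.807416   135.12830733]
-0.01 [262.48745381 122.05824261] [336.28254358 145.05239591]
blade corner? [ 0.39805092 -0.23929839  0.19743687] [np.float64(0.004472710798559908), np.float64(0.0044727107985600405)]
```

Run:
```python
from h import *
s=bot.read_state();p=np.array(s["position"]);r=np.array(s["tcp_rot"]);print(inc(p,r,(.500,-.281,.313),65.3))
```

```text
[-0.392, 0.19, -0.007, 0.0, -0.001, -0.04]
```

Emit:
{"api": "move_arm", "payload": {
  "increments": [
    [-0.1,0.05,0,0,0,-0.01,0],
    [-0.2,0.1,0,0,0,-0.02,0],
    [-0.3,0.15,0,0,0,-0.03,0],
    [-0.392,0.19,0,0,0,-0.04,0],
    [-0.392,0.19,0,0,0,-0.04,0],
    [-0.392,0.19,0,0,0,-0.04,0]
  ]
}}

```text
time_s: 7.25
position: [0.501, -0.2812, 0.31]
tcp_rot: [[-0.909, 0.417, -0.004], [0.417, 0.909, 0.003], [0.005, 0.001, -1.0]]
force: [-1.0, 1.0, -1.1]
opening: 0.31
grasp_force: 53.5
```

Emit:
{"api": "move_arm", "payload": {
  "increments": [
    [0,0,0.07,0,0,0,0],
    [0,0,0.14,0,0,0,0],
    [0,0,0.21,0,0,0,0],
    [0,0,0.28,0,0,0,0],
    [0,0,0.36,0,0,0,0],
    [0,0,0.36,0,0,0,0],
    [0,0,0.36,0,0,0,0]
  ]
}}

```text
time_s: 7.83
position: [0.4986, -0.2807, 0.2032]
tcp_rot: [[-0.908, 0.419, -0.005], [0.419, 0.908, 0.004], [0.006, 0.001, -1.0]]
force: [0.7, -0.1, -1.0]
opening: 0.311
grasp_force: 53.5
```

Run:
```python
from h import *
cs=[];cc={}
for n,w,h,g in (("scene",50,75,(.55,-.30,.20)),("side",50,75,(.56,-.31,.20)),("wrist",0,0,None)):
    c=cap(n);cc[n]={k:np.array(c[k]) for k in("K","eye","orientation")};cc[n]["fish"]=n=="wrist"
    if g:
        q=np.round(proj(c,g)).astype(int);a,b=max(q[1]-h,0),max(q[0]-w,0)
        print(n,b,a);cs.append(cv2.resize(c["image"][a:a+2*h,b:b+2*w],(400,600),interpolation=cv2.INTER_CUBIC))
    else: cv2.imwrite("pics/w4.png",c["image"])
cv2.imwrite("pics/g4.png",np.hstack(cs));np.save("c4.npy",cc,allow_pickle=True)
s=bot.read_state();print(s["position"],np.round(s["tcp_rot"],3).tolist())
```

```text
scene 213 152
side 199 96
[ 0.50131433 -0.28262638  0.20640566] [[-0.908, 0.419, 0.002], [0.419, 0.908, -0.002], [-0.002, -0.001, -1.0]]
```

View pics/g4.png

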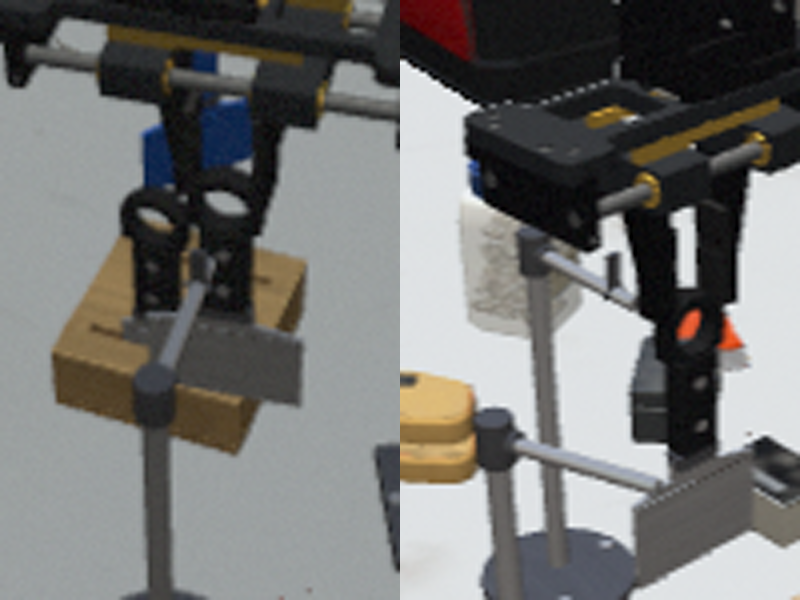

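```bash
cat > fit.py <<'E'
from h import *
from scipy.optimize import least_squares
cc=np.load("c4.npy",allow_pickle=True).item();C,S=cc["scene"],cc["side"]
obs=[(C,(-.082,0,.210),(266.2,216.5)),(C,(0,0,.222),(251.5,245.5)),(C,(-.066,0,.232),(262.3,214.3)),
(S,(-.082,0,.210),(258,171.3)),(S,(0,0,.222),(232.8,155)),(S,(-.066,0,.232),(252.7,159.8)),(S,(0,0,0),(239,237))]
def w(v,q):
    a=v[2];return np.array([v[0]+np.cos(a)*q[0]-np.sin(a)*q[1],v[1]+np.sin(a)*q[0]+np.cos(a)*q[1],q[2]])
f=lambda v:np.concatenate([proj(c,w(v,q))-o for c,q,o in obs])
r=least_squares(f,[.607,-.331,-.43],loss="soft_l1");v=r.x
print(v[:2],np.degrees(v[2]));print(np.round(r.fun.reshape(-1,2),1).tolist())
print("tip",w(v,(-.082,0,.21)),"seat",w(v,(-.03,0,.21)))
e,rr=tri([ray(C,(269.5,201.5)),ray(S,(271.5,176.7))]);print("eye img",e,rr)
s=bot.read_state();p=np.array(s["position"]);print("tcp",p)
d=e-w(v,(-.03,0,.21));a=v[2];print("eye in seat x,y,z",d[:2]@[np.cos(a),np.sin(a)],d[:2]@[-np.sin(a),np.cos(a)],d[2])
d=p+[0,0,.008]-w(v,(-.03,0,.21));print("grasp in seat x,y,z",d[:2]@[np.cos(a),np.sin(a)],d[:2]@[-np.sin(a),np.cos(a)],d[2])
E
python3 fit.py
```

```text
[ 0.60645893 -0.33058631] -26.866376498525057
[[-1.1, -0.1], [-0.3, -0.6], [0.3, -0.8], [-0.4, 0.5], [-0.4, -2.1], [-0.7, -0.9], [0.0, 4.2]]
tip [ 0.53330978 -0.29352958  0.21      ] seat [ 0.57969705 -0.31702897  0.21      ]
eye img [ 0.49795627 -0.27896345  0.21264776] [np.float64(0.0006413593971130936), np.float64(0.0006413593971130689)]
tcp [ 0.50131433 -0.28262638  0.20640566]
eye in seat x,y,z -0.09012015267874815 -0.0029827467413019487 0.002647764381352613
grasp in seat x,y,z -0.08546923321793627 -0.004732756340133253 0.004405657846241889
```

View pics/w4.png

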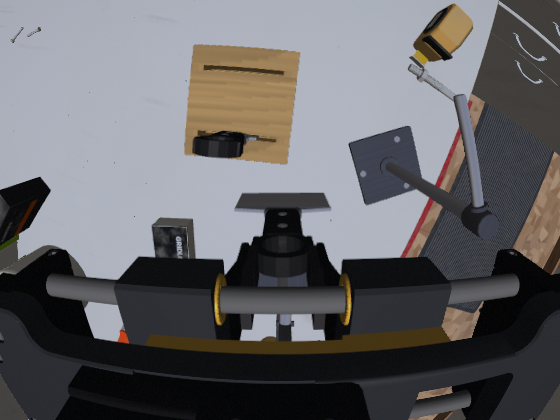

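The wrist view shows the peg at about (285,328), right below the ring (284,260), so lateral alignment looks close. I'll measure the peg columns.

```bash
cat >> fit.py <<'E'
W=cc["wrist"]
for x in (-.082,-.07,-.06,-.05): print(x,np.round(proj(W,w(v,(x,0,.214))),1), np.round(proj(W,w([.606,-.3295,np.radians(-24.7)],(x,0,.214))),1))
print("eye in wrist",proj(W,p+[0,0,.008]),proj(W,e))
im=cv2.imread("pics/w4.png",0)
for r in range(314,342,3): print(r,im[r,262:308].tolist())
for r in range(236,276,12): print(r,im[r,230:340:2].tolist())
E
python3 fit.py | tail -20
```

```text
grasp in seat x,y,z -0.08546923321793627 -0.004732756340133253 0.004405657846241889
-0.082 [287.7 301.8] [284.  300.6]
-0.07 [286.8 317.2] [283.9 316. ]
-0.06 [286.2 329.2] [283.9 328.1]
-0.05 [285.5 340.6] [283.9 339.6]
eye in wrist [282.0142444  253.54339943] [285.36043954 245.03644405]
314 [157, 155, 155, 153, 153, 152, 151, 150, 150, 148, 149, 148, 148, 147, 126, 64, 64, 68, 96, 106, 110, 109, 109, 110, 112, 113, 113, 111, 107, 117, 140, 148, 149, 149, 150, 150, 150, 150, 150, 150, 151, 150, 150, 149, 150, 151]
317 [181, 180, 180, 180, 180, 180, 180, 180, 180, 180, 181, 180, 180, 180, 115, 54, 56, 65, 112, 124, 130, 128, 127, 127, 131, 132, 131, 128, 121, 159, 180, 180, 181, 180, 180, 180, 179, 179, 179, 179, 177, 176, 174, 172, 171, 170]
320 [180, 180, 180, 180, 180, 180, 180, 180, 180, 180, 180, 179, 179, 180, 68, 37, 40, 68, 110, 125, 130, 127, 127, 129, 131, 132, 131, 127, 110, 140, 158, 158, 175, 179, 180, 180, 180, 180, 180, 179, 179, 178, 177, 175, 174, 174]
323 [180, 180, 179, 180, 179, 180, 180, 180, 180, 179, 180, 180, 180, 180, 74, 66, 66, 58, 102, 126, 128, 127, 126, 
[... 1588 characters left out ...]
, 181, 181, 181, 180, 180, 181, 181, 181, 180]
248 [180, 181, 181, 181, 181, 72, 6, 4, 7, 6, 9, 10, 12, 10, 11, 5, 7, 12, 22, 25, 23, 28, 28, 28, 29, 36, 38, 36, 30, 28, 27, 28, 23, 23, 21, 12, 7, 9, 8, 10, 11, 10, 12, 9, 7, 4, 6, 6, 181, 180, 181, 180, 181, 181, 180]
260 [180, 180, 181, 120, 3, 7, 4, 6, 10, 8, 12, 13, 12, 9, 19, 21, 21, 27, 27, 27, 28, 28, 27, 36, 36, 37, 37, 37, 38, 35, 27, 28, 27, 28, 28, 28, 24, 24, 21, 9, 12, 9, 10, 11, 10, 5, 6, 6, 7, 6, 180, 180, 181, 181, 180]
272 [6, 5, 2, 7, 4, 6, 11, 10, 13, 10, 12, 11, 12, 12, 14, 29, 23, 27, 27, 26, 26, 26, 27, 35, 35, 36, 36, 36, 35, 36, 27, 26, 27, 27, 28, 28, 23, 29, 30, 7, 10, 11, 11, 11, 9, 13, 11, 6, 4, 4, 7, 7, 8, 5, 143]
```

Peg centre is column 285 against 283.3 for the ring (about 1 mm off), and the peg runs parallel to the tool. I'll shift +1 mm in y and 2 mm down, then advance in two steps.

Emit:
{"api": "move_arm", "payload": {
  "increments": [
    [0,0.004,0.007,0,0,0,0],
    [-0.03,0.004,0.007,0,0,0,0],
    [-0.06,0.004,0.007,0,0,0,0],
    [-0.09,0.004,0.007,0,0,0,0],
    [-0.12,0.004,0.007,0,0,0,0],
    [-0.14,0.004,0.007,0,0,0,0],
    [-0.14,0.004,0.007,0,0,0,0]
  ]
}}

```text
time_s: 8.57
position: [0.5413, -0.2994, 0.2028]
tcp_rot: [[-0.908, 0.418, 0.002], [0.418, 0.908, -0.001], [-0.002, -0.0, -1.0]]
force: [-0.2, -0.3, -0.4]
opening: 0.308
grasp_force: 53.5
```

Run:
```python
from h import *
cs=[];cc={}
ps=[]
for n,w,h,g in (("scene",50,75,(.55,-.30,.20)),("side",50,75,(.56,-.31,.20)),("wrist",0,0,None)):
    c=cap(n);cc[n]={k:np.array(c[k]) for k in("K","eye","orientation")};cc[n]["fish"]=n=="wrist";ps.append(bot.read_state()["position"])
    if g:
        q=np.round(proj(c,g)).astype(int);a,b=max(q[1]-h,0),max(q[0]-w,0)
        print(n,b,a);cs.append(cv2.resize(c["image"][a:a+2*h,b:b+2*w],(400,600),interpolation=cv2.INTER_CUBIC))
    else: cv2.imwrite("pics/w5.png",c["image"])
cv2.imwrite("pics/g5.png",np.hstack(cs));np.save("c5.npy",cc,allow_pickle=True);print(np.round(ps,4).tolist(),bot.read_state()["force"])
```

```text
scene 213 152
side 199 96
[[0.5403, -0.2988, 0.2026], [0.5396, -0.2983, 0.2025], [0.5392, -0.2981, 0.2025]] [ 0.45283164 -0.13526119 -1.59164702]
```

View pics/g5.png

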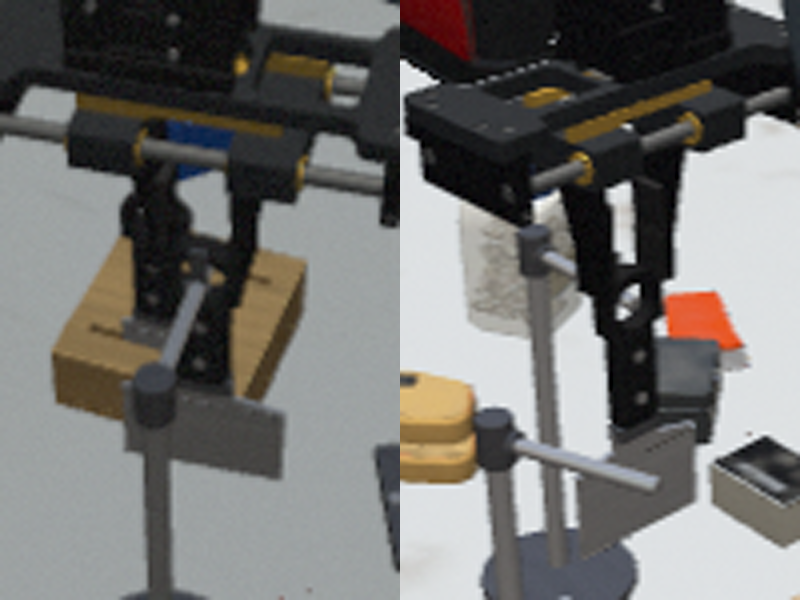

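The peg tip shows inside the eye (side crop (628,300)) with no contact force. Pushing on past the catch.

Emit:
{"api": "move_arm", "payload": {
  "increments": [
    [-0.02,0,0,0,0,0,0],
    [-0.04,0,0,0,0,0,0],
    [-0.06,0,0,0,0,0,0],
    [-0.08,0,0,0,0,0,0],
    [-0.1,0,0,0,0,0,0]
  ]
}}

```text
time_s: 9.13
position: [0.5676, -0.3115, 0.2031]
tcp_rot: [[-0.908, 0.419, 0.001], [0.419, 0.908, -0.001], [-0.001, -0.0, -1.0]]
force: [-0.8, -0.3, -1.5]
opening: 0.307
grasp_force: 53.8
```

Emit:
{"api": "move_arm", "payload": {
  "increments": [
    [-0.02,0,0,0,0,0,0],
    [-0.04,0,0,0,0,0,0],
    [-0.06,0,0,0,0,0,0],
    [-0.06,0,0,0,0,0,0],
    [-0.06,0,0,0,0,0,0]
  ]
}}

```text
time_s: 9.55
position: [0.5834, -0.3186, 0.2026]
tcp_rot: [[-0.908, 0.418, -0.0], [0.418, 0.908, 0.0], [0.0, 0.0, -1.0]]
force: [-0.6, 0.3, -0.7]
opening: 0.305
grasp_force: 53.5
```

```bash
cat > st.py <<'E'
from h import *
ps=[];
for n in ("side","scene","wrist"):
    c=cap(n);s=bot.read_state();ps.append(s["position"]);cv2.imwrite(f"pics/x_{n}.png",c["image"])
    print(n,[(np.round(d["location"],1).tolist(),round(d["conf"],2)) for t in ("catch","broad_knife_eye") for d in nets.find_in(n,t)])
    if n=="side":
        for x in (-.066,-.030,-.018):  # catch top upright if pose right
            v=(.6063,-.3300,np.radians(-25.5));q=np.array([v[0]+np.cos(v[2])*x,v[1]+np.sin(v[2])*x,.225]);print(x,np.round(proj(c,q),1))
        im=cv2.cvtColor(c["image"],cv2.COLOR_BGR2GRAY);print(im[152:178,226:266].tolist())
print(np.round(ps,4).tolist(),np.round(s["force"],1),np.round(s["moment"],2))
E
python3 st.py
```

```text
side [([240.9, 196.3], 0.64)]
-0.066 [252.8 162.1]
-0.03 [241.4 156.3]
-0.018 [237.7 154.4]
[[154, 132, 9, 7, 12, 6, 7, 13, 12, 11, 33, 82, 122, 118, 119, 114, 80, 19, 22, 24, 22, 20, 22, 17, 13, 69, 152, 205, 201, 202, 203, 210, 215, 217, 219, 220, 220, 221, 220, 220], [154, 130, 8, 15, 11, 12, 12, 11, 16, 19, 15, 71, 116, 116, 109, 104, 82, 20, 17, 24, 20, 24, 21, 14, 10, 68, 158, 213, 211, 212, 211, 215, 215, 216, 217, 218, 221, 221, 222, 222], [150, 111, 9, 7, 10, 13, 10, 11, 12, 16, 19, 80, 119, 79, 67, 81, 73, 19, 21, 19, 16, 21, 21, 19, 14, 69, 160, 217, 215, 213, 213, 212, 216, 219, 220, 221, 221, 222, 223, 222], [150, 120, 13, 9, 14, 14, 9, 11, 12, 14, 16, 25, 39, 34, 36, 36, 31, 33, 28, 24, 20, 19, 24, 17, 16, 39, 144, 218, 217, 216, 213, 216, 219, 220, 219, 217, 218, 221, 221, 222], [147, 128, 38, 12, 8, 9, 9, 6, 6, 14, 16, 28, 37, 37, 33, 34, 26, 25, 21, 20, 20, 22, 19, 18, 15, 40, 145, 221, 221, 220, 220, 221, 220, 219, 219, 220, 220, 221, 221, 223], [156, 128, 36, 9, 9, 10, 8, 15, 11, 14, 17, 24, 37, 35, 24, 17, 17, 17, 15, 14, 18, 21, 19, 15, 14, 39, 147, 222, 221, 222
[... 3278 characters left out ...]
 222, 222, 223, 223, 222, 222, 222, 222, 222, 223, 222, 222, 222, 211, 168], [174, 174, 173, 164, 134, 95, 94, 99, 92, 61, 16, 15, 19, 15, 16, 18, 41, 71, 78, 41, 15, 107, 192, 223, 222, 222, 222, 223, 222, 222, 222, 223, 223, 222, 223, 222, 223, 223, 209, 166], [172, 173, 172, 172, 157, 111, 93, 100, 91, 62, 13, 12, 19, 20, 18, 18, 57, 89, 72, 27, 13, 73, 165, 222, 222, 222, 223, 222, 223, 223, 222, 223, 223, 223, 222, 222, 223, 222, 222, 202]]
scene [([257.7, 218.6], 0.17)]
wrist [([280.9, 198.2], 0.64), ([281.5, 196.0], 0.37), ([287.3, 237.2], 0.85), ([215.7, 32.8], 0.45)]
[[0.583, -0.3183, 0.2026], [0.5828, -0.3183, 0.2028], [0.5829, -0.3184, 0.2029]] [-0.3 -0.5 -0.7] [-0.04  0.03  0.  ]
```

The side view pixels show the catch bar upright again (columns 251–253, rows 159–167), and the eye is at seat x ≈ +4 mm. I'll lower until the eye rests on the peg, then open.

Emit:
{"api": "move_arm", "payload": {
  "increments": [
    [0.01,0,0.01,0,0,0,0],
    [0.01,0,0.02,0,0,0,0],
    [0.01,0,0.023,0,0,0,0],
    [0.01,0,0.023,0,0,0,0]
  ]
}}

```text
time_s: 10.33
position: [0.5801, -0.317, 0.1957]
tcp_rot: [[-0.908, 0.419, -0.001], [0.419, 0.908, 0.0], [0.001, 0.0, -1.0]]
force: [-1.4, 0.1, -0.8]
opening: 0.31
grasp_force: 53.6
```

Emit:
{"api": "move_arm", "payload": {
  "increments": [
    [0,0,0,0,0,0,0.45],
    [0,0,0,0,0,0,0.5],
    [0,0,0,0,0,0,0.6],
    [0,0,0,0,0,0,0.7],
    [0,0,0,0,0,0,0.8],
    [0,0,0,0,0,0,0.9],
    [0,0,0,0,0,0,1],
    [0,0,0,0,0,0,1],
    [0,0,0,0,0,0,1],
    [0,0,0,0,0,0,1]
  ]
}}

```text
time_s: 11.17
position: [0.5804, -0.3172, 0.1959]
tcp_rot: [[-0.908, 0.419, -0.0], [0.419, 0.908, 0.0], [0.0, 0.0, -1.0]]
force: [0.7, -0.0, -0.1]
opening: 0.958
grasp_force: 0.0
```

Emit:
{"api": "move_arm", "payload": {
  "increments": [
    [0,0,0,0,0,0,1],
    [0,0,0,0,0,0,1],
    [0,0,0,0,0,0,1],
    [0,0,0,0,0,0,1]
  ]
}}

```text
time_s: 11.5
position: [0.5804, -0.3172, 0.1959]
tcp_rot: [[-0.908, 0.419, -0.0], [0.419, 0.908, 0.0], [0.0, 0.0, -1.0]]
force: [-1.0, -0.7, -0.1]
opening: 1.0
grasp_force: 0.0
```

Now straight up 0.15 m and let it settle.

Emit:
{"api": "move_arm", "payload": {
  "increments": [
    [0,0,-0.05,0,0,0,1],
    [0,0,-0.1,0,0,0,1],
    [0,0,-0.18,0,0,0,1],
    [0,0,-0.26,0,0,0,1],
    [0,0,-0.36,0,0,0,1],
    [0,0,-0.46,0,0,0,1],
    [0,0,-0.5,0,0,0,1],
    [0,0,-0.5,0,0,0,1],
    [0,0,-0.5,0,0,0,1],
    [0,0,-0.5,0,0,0,1]
  ]
}}

```text
time_s: 12.33
position: [0.5796, -0.3166, 0.3442]
tcp_rot: [[-0.908, 0.419, -0.003], [0.419, 0.908, 0.002], [0.003, 0.001, -1.0]]
force: [-0.7, 0.2, -0.9]
opening: 0.999
grasp_force: 0.0
```

Emit:
{"api": "move_arm", "payload": {
  "increments": [
    [0,0,0,0,0,0,1],
    [0,0,0,0,0,0,1],
    [0,0,0,0,0,0,1],
    [0,0,0,0,0,0,1],
    [0,0,0,0,0,0,1],
    [0,0,0,0,0,0,1],
    [0,0,0,0,0,0,1],
    [0,0,0,0,0,0,1],
    [0,0,0,0,0,0,1],
    [0,0,0,0,0,0,1]
  ]
}}

```text
time_s: 13.17
position: [0.5804, -0.3172, 0.346]
tcp_rot: [[-0.908, 0.419, 0.0], [0.419, 0.908, -0.0], [-0.0, -0.0, -1.0]]
force: [0.2, 0.3, 0.5]
opening: 0.999
grasp_force: 0.0
```

Run:
```python
from h import *
import time
C={}
last={}
for k in range(2):
  for n in ("side","scene"):
    c=C[n]=cap(n)
    if k: print(n,"motion px",int((cv2.absdiff(c["image"],last[n]).max(2)>40).sum()))
    last[n]=c["image"];cv2.imwrite(f"pics/end_{n}.png",c["image"])
for n in C:
  for t in ("broad_knife_eye","broad_knife_blade","narrow_knife_eye","catch"): print(n,t,[(np.round(d["location"],1).tolist(),round(d["conf"],2)) for d in nets.find_in(n,t)])
  print("pred eye/blade",proj(C[n],(.5805,-.317,.202)),proj(C[n],(.5805,-.317,.092)))
g=cv2.cvtColor(C["side"]["image"],cv2.COLOR_BGR2GRAY)[150:182,226:266]
print("\n".join("".join(" .:-=+*#%@"[::-1][v*10//256] for v in r) for r in g))
```

```text
side motion px 2
scene motion px 1
side broad_knife_eye [([244.6, 198.3], 0.93), ([238.0, 235.5], 0.38)]
side broad_knife_blade [([241.0, 197.0], 0.97)]
side narrow_knife_eye [([309.6, 222.4], 0.65)]
side catch []
pred eye/blade [241.43910195 166.52039206] [244.39401048 212.4030435 ]
scene broad_knife_eye [([263.5, 273.3], 0.81), ([258.3, 179.0], 0.65)]
scene broad_knife_blade [([264.5, 181.8], 0.81), ([260.4, 266.5], 0.7), ([260.2, 223.3], 0.21)]
scene narrow_knife_eye []
scene catch [([264.1, 222.2], 0.36)]
pred eye/blade [256.80798559 240.45373597] [257.35945609 279.63323822]<stdin>:14: RuntimeWarning: overflow encountered in scalar multiply
Traceback (most recent call last):
OverflowError: Python integer 256 out of bounds for uint8
```

```bash
python3 -c "
import cv2
for n,a in (('side',(148,240,220,268)),('scene',(205,300,235,290))):
    g=cv2.imread(f'pics/end_{n}.png',0)[a[0]:a[1],a[2]:a[3]]
    print(n);print('\n'.join(f'{i+a[0]} '+''.join('@%#*+=-:. '[int(v)*10//256] for v in r) for i,r in enumerate(g)))"
```

```text
side
148 ::::::::...  ..:----==-:.......:::::::::........
149 :::-------...::----====:........::::::::........
150 :-----------:---=+=====-.........:::::::........
151 --=====--==----=+=+++==-:::.....:::::::.........
152 ---======++*****+=++++=-:::::...::::::..........
153 --=--===+********+++++=-::::......:::...........
154 =======+#******##+++===-:::::......::...........
155 -==+===+#%####%%#++++==-............:...........
156 -=--====*%%%%%%%#++++==-........................
157 ========#%%%%%###*+++++=:.......................
158 ====+===*%%%%#####**#%%*-........:..............
159 ====+===*%%%###+-=#%%%%%%#=:..:=**-.............
160 ===+==++*%%%%%*==#%%%%%@@@@#-:+%%*-.............
161 -=+=====+%%%%%##%%%%%@@@@@@@%*+%%*-.............
162 -=======+%%%%%%%%%%%@@@@@@@@@@%%%*-.............
163 ========+%%%%%%%%%%@@@#+=+%@@@%%%*-.............
164 ========+#%%%%%%%%%@@#+---=+%@%%%*-.............
165 ==========*##%%@%%@@%#*+=---=*%%%*-.............
166 ==+=======+**%%%%@@%#*+**+=---=%%#=.............
167 =++======++**#@@@@@%*+==##*+=-=%##=:............
168 =+========+**%@@@@@#+==+%%%#*=+
[... 8786 characters left out ...]
#####*======+***###########+------------
289 -------------=+#####*=-----====++***######+------------
290 -------------=+#####*=---------=====++**#*+------------
291 -------------=+#####*=--------------=====+=------------
292 --------------=#####*=-------------------=-------------
293 --------------=#####*=---------------------------------
294 --------------=#####*=---------------------=-----------
295 --------------=#####*=------------=--------------------
296 --------------=#####*+---------------------------------
297 --------------=#####*+------------------------=--------
298 --------------=######+---------------------------------
299 ------------==+######*++==----------------------------=
```

The knife hangs vertical and still on the peg with the catch upright in front of it. The narrow knife stands in its slot and the gripper is clear, so I'm handing in.

```bash
python3 -c "
from rig import workorder
print(workorder.hand_in())"
```

```text
the job is handed in; nothing more can be done
None
```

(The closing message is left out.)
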